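# Snap the dust cover onto the tea-light tester tray

## Task

It is closing time in the candle shop: pick up the dust cover by its handle, lay it squarely on the tray that holds the tea-light testers (not on the empty tray) and push it straight down past the two spring hooks until it sits flat on the rim and both hooks have clicked over it. Then let go of it.

Things in the scene. Friction and masses are not known exactly. Their poses are not given: they have to be found in the camera images.
- cover: dust cover, loose on the table, handle up, 0.1-0.17 kg: white plate 130 x 80 x 6 mm with a pale wooden bar handle on the middle of its top, 50 mm long (along x), 16 mm wide (along y), its top 40 mm above the underside. Origin: centre of the underside; x along the 130 mm length, z up; a half turn about z makes no difference
- tester_tray: fixed dark wooden tray 130 x 80 mm, open on top, three tea lights in it below the rim, a steel spring hook at the middle of each short end. Origin: centre of its underside; x along the 130 mm length, z up. The cover at home rests on the rim, 30 mm above the origin. (A like tray with hooks but no tea lights stands near: not to be used.)
- hook_far (a joint): hook at the tray's +x end, 24 mm wide: 0 upright, grows as it is spread outward (rad). Its nose reaches 5.5 mm in over the rim's end, 38 to 41 mm above the tray's origin; above that it flares up and out to 66 mm high, 75 mm from the centre, and leads in a cover up to 8 mm off along x. Springs: pushing the cover past both takes some 5 to 15 N
- hook_near (a joint): the same hook at the tray's -x end (rad): 0 upright, about 0.17 as the cover's edge passes the nose, back near 0 when it has clicked over the cover's top. The plate has 1.5 mm to spare to each upright hook arm; nothing guides it along y

How it is judged:
By the outcome, as a careful person would: the job done as asked, in the order asked, and still so for the second after the job is handed in, with the robot touching nothing.
It also fails if it takes over 40 s, if anything falls off the work surface, if the arm or the gripper's body presses on something with over 40 N, if the wrist force passes 120 N, or if a joint passes its speed limit or range.

## Robot

A 6-joint arm with a two-finger parallel gripper is mounted at the origin on a cart in front of the work surface, level with it; the furniture and walls round the work are solid. World frame = base frame: x ahead of the robot, y to its left, z up, the work surface at z = 0. Lengths are in m, angles in rad, forces in N, time in s.
With the tool pointing down it reaches from about 0.425 to 0.95 m from the base axis. Payload 3.5 kg.
Tool frame: the origin (TCP) lies at the very end of the fingers, on their centre line; the grasp point (between the pads) lies 19 mm behind it; z points along the fingers, y is the line along which they close (so a half turn about z gives the same grasp; the last joint's range is limited). The gripper opens to 85 mm and grips with 20 to 120 N. Pads are 22 mm wide; open, the fingers measure 114 mm over their backs; the gripper's body (76 mm by 85 mm) begins 54 mm behind the grasp point. The pads swing forward as they close: fully open they stand 13 mm farther back than shut.
Start: joints at [1.021, 0.286, 1.577, -0, 1.279, -0.15], TCP at [0.263, 0.622, 0.231] pointing down, gripper open.
Joint ranges: [-2.77, 2.77], [-0.9, 2.22], [0.21, 2.48], [-1.53, 4.67], [0.24, 2.81], [-2.84, 2.84]. Speed limits (rad/s): [2.79, 2.79, 3.14, 3.14, 3.14, 3.14].

## Interface

Orientations are given as a unit quaternion [x, y, z, w].
In Python, from plant import ctrl gives the robot as it stands.
- The arm moves only by the tool carry_out, never from a script. Its argument "deltas" is one flat list of numbers, 6 for each row, row after row: the shift along the tool's x, y, z in m, then the turn, a rotation vector about the tool's x, y, z in rad. A call has 1 to 5 rows; each row is the pose to reach, as a shift and turn from the pose commanded when the call began, along the tool's axes at that moment; what a row does not reach only later rows make up. A row lasts 1/8 s, in which the tool goes at most 62.5 mm and 10.7 degrees, less where a joint would pass 70% of its speed; a pose out of reach is approached as far as the arm can. A call with a gripper value outside its range is refused whole. "grip" is the opening in per cent of the stroke, from 0 (shut) to 100 (fully open), set as the call begins (left out, the last holds). The fingers move at their own pace and stop on an object; "grip_force" is the grip in N (left out, the last holds). Time passes only in rows, so rows that repeat a pose let the fingers close. It gives the time, the measured TCP pose, the force, the opening and the grip force at its end, in the units of the state.
- ctrl.get_state(): the state, without advancing time (a new reading comes with each control period).
- ctrl.read_camera(name): name is "scene" or "side" or "wrist"; returns (picture, depth): 384x512x3 uint8, red, green, blue; 384x512 float32, m along the optical axis (not along the pixel's ray), 0 where there is no reading.
- ctrl.camera_model(name): a dict with "intrinsics" (3x3 intrinsics, pixels), "extrinsics" (4x4, takes a point from world to camera coordinates); the wrist camera has in their place "hand_eye" (4x4, takes a point from camera to tool coordinates, whose origin is the TCP and whose axes are the flange's). Camera axes: x right, y down, z forward; pixel columns grow to the right and rows downward; lengths in m; the calibration is good to about 2 mm. A picture is of the moment at which its call begins: read the wrist's pose just before it. camera_model takes no time and is no camera call.
- ctrl.sign_off(): hands the job in; it is judged then, once.
Trained networks look in the newest picture that a camera, given by its name, has taken for a name from the list of things; names that differ only in an ending like _2 or _b are one class to them, and where a whole thing is asked for, a point or a joint stands for the part that bears it (a point fixed in the world has none). Each returns a list of dicts, best first, with "score" (0 to 1); they miss things now and then, are a little off and sometimes report something else, mostly with a low value. They report only what shows in the picture. A call takes as long as a camera call.
- ctrl.find_in(camera, query): "uv" ([column, row] in pixels, amid what is visible of it).
The state is a dict: "time": time; "qpos": joint angles; "dq": joint speeds; "joint_efforts": joint torques, N m; "eef_pos": TCP position; "tcp_rot": TCP orientation; "contact_force": force on the tool from outside, world axes, zero at the start; "wrist_torque": the same for the moment, N m; "opening": opening from 0.0 (shut) to 1.0 (fully open); "finger_force": force on a finger pad.
Only numpy, scipy, OpenCV 4.12 (cv2) and the standard library are available. Lean on these libraries where they do the work, as an engineer would, in place of code of your own. Each camera call takes 0.05 s, during which the arm holds its last target. There are 200 camera calls.

## Working session

There is one attempt and no reset: what is moved stays moved. The work goes in short steps, Python scripts to look and compute and a tool call to move; the robot and the scene stay as the last step left them, time stands still between calls to the robot, and variables do not carry over. Pictures are saved under pics/ and viewed, at most 10 in all, crops included, and the job is handed in when it is done.

Besides the shell and the picture viewer there is one more tool, called after ">>>" as name(argument=value, ...) on one line, values as JSON. carry_out: Moves the arm, as the interface text tells. Its arguments: {"type":"object","properties":{"deltas":{"type":"array"},"grip":{"type":"number"},"grip_force":{"type":"number"}},"required":["deltas"]}

```bash
mkdir -p pics
cat > h.py <<'E'
import numpy as np, cv2
from plant import ctrl
from scipy.spatial.transform import Rotation as R
def cloud(cam):
    s=ctrl.get_state(); im,d=ctrl.read_camera(cam); m=ctrl.camera_model(cam); K=m["intrinsics"]
    v,u=np.mgrid[:384,:512]; P=np.stack([(u-K[0][2])/K[0][0]*d,(v-K[1][2])/K[1][1]*d,d],-1)
    if "extrinsics" in m: T=np.linalg.inv(np.array(m["extrinsics"]))
    else:
        W=np.eye(4); W[:3,:3]=R.from_quat(s["tcp_rot"]).as_matrix(); W[:3,3]=s["eef_pos"]; T=W@np.array(m["hand_eye"])
    P=P@T[:3,:3].T+T[:3,3]; P[d==0]=np.nan
    return im,P
E
python3 - <<'E'
from h import *
ims=[]
for c in ["scene","side"]:
    im,P=cloud(c); ims.append(im); np.save(c+".npy",P); np.save(c+"_im.npy",im)
    for q in ["cover","tester_tray","hook_far"]:
        for r in ctrl.find_in(c,q)[:3]:
            u,v=map(int,r["uv"]); print(c,q,r["score"],u,v,P[v,u].round(3))
cv2.imwrite("pics/a.png",cv2.resize(np.hstack(ims)[:,:,::-1],(800,300)))
cv2.imwrite("pics/b.png",ims[0][:,:,::-1])
s=ctrl.get_state();print(s["time"],s["eef_pos"],R.from_quat(s["tcp_rot"]).as_matrix().round(3))
E
```

```text
scene cover 0.91 325 272 [ 0.492 -0.257  0.02 ]
scene tester_tray 0.6 252 184 [0.548 0.021 0.015]
scene hook_far 0.72 250 184 [0.545 0.026 0.013]
scene hook_far 0.41 278 163 [0.612 0.008 0.05 ]
side cover 0.93 261 272 [ 0.513 -0.251  0.011]
side tester_tray 0.58 279 192 [0.543 0.01  0.023]
0.4 [0.26266811 0.62169393 0.23113783] [[-0.921  0.389 -0.   ]
 [ 0.389  0.921 -0.   ]
 [ 0.    -0.    -1.   ]]
```

View pics/a.png

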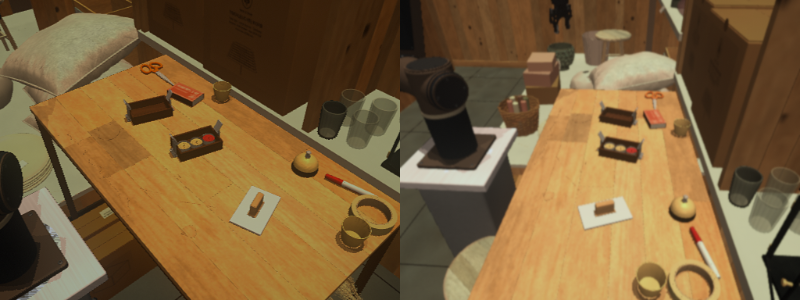

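View pics/b.png

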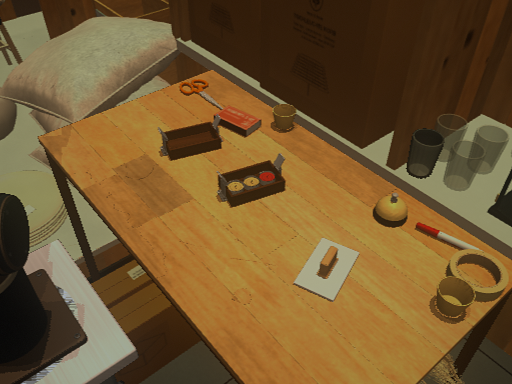

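The scene picture shows the white cover at about (326,268) with its handle, the tester tray with three tea lights at (252,184), and the empty tray at (192,140). I'll measure their rough yaw from the clouds.

Run:
```python
from h import *
for c in ["scene","side"]:
    P=np.load(c+".npy"); im=np.load(c+"_im.npy").astype(int)
    def rect(m,n):
        r=cv2.minAreaRect(P[m][:,:2].astype(np.float32)*1000); print(c,n,m.sum(),[np.round(x,1) for x in r], np.median(P[m][:,2]).round(4))
    near=lambda x,y,r:np.hypot(P[...,0]-x,P[...,1]-y)<r
    z=P[...,2]; hsv=cv2.cvtColor(im.astype(np.uint8),cv2.COLOR_RGB2HSV)
    rect(near(.5,-.25,.1)&(z<.015)&(hsv[...,1]<70)&(hsv[...,2]>110),"plate")
    rect(near(.5,-.25,.1)&(z>.034)&(z<.05),"handle")
    rect(near(.548,.02,.095)&(z>.024)&(z<.034),"rim")
    rect(near(.548,.02,.095)&(z>.04)&(z<.07),"hooks")
    h=P[near(.548,.02,.095)&(z>.042)&(z<.075)]; print(h[::max(1,len(h)//12)].round(3).tolist())
m=ctrl.camera_model("wrist"); print(np.array(m["hand_eye"]).round(3),np.array(m["intrinsics"]).round(0))
```

```text
scene plate 1781 [array([ 513.9, -244.1]), array([130.4,  79.2]), np.float64(20.6)] 0.0055
scene handle 195 [array([ 514.3, -244.6]), array([51.9, 16.5]), np.float64(20.7)] 0.0392
scene rim 484 [array([549.3,  26.9]), array([ 84. , 138.5]), np.float64(74.9)] 0.0283
scene hooks 156 [array([549.6,  26.8]), array([ 26.8, 152.4]), np.float64(74.6)] 0.0539
[[0.623, 0.018, 0.067], [0.62, 0.014, 0.062], [0.619, 0.001, 0.068], [0.617, 0.014, 0.056], [0.617, 0.011, 0.054], [0.613, 0.003, 0.058], [0.614, 0.001, 0.056], [0.609, 0.018, 0.043], [0.61, -0.0, 0.05], [0.606, 0.001, 0.043], [0.488, 0.053, 0.056], [0.477, 0.035, 0.062], [0.484, 0.035, 0.048]]
side plate 1403 [array([ 513.8, -243.1]), array([129.8,  80.3]), np.float64(19.9)] 0.0063
side handle 180 [array([ 514. , -243.1]), array([49.4, 16.7]), np.float64(20.7)] 0.0396
side rim 348 [array([550.6,  28. ]), array([ 84. , 137.3]), np.float64(73.4)] 0.0288
side hooks 108 [array([549.6,  28.8]), array([ 25. , 152.2]), np.float64(75.0)] 0.0536
[[0.478, 0.051, 0.068], [0.476, 0.042, 0.067], [0.479, 0.042, 0.065], [0.481, 0.046, 0.059], [0.484, 0.043, 0.058], [0.486, 0.046, 0.053], [0.491, 0.052, 0.046], [0.494, 0.052, 0.042], [0.489, 0.038, 0.046], [0.487, 0.034, 0.042], [0.614, 0.021, 0.05], [0.617, -0.0, 0.062], [0.608, 0.005, 0.049]]
[[-0.001 -0.96  -0.279  0.072]
 [ 1.    -0.001 -0.001 -0.   ]
 [ 0.    -0.279  0.96  -0.143]
 [ 0.     0.     0.     1.   ]] [[337.   0. 254.]
 [  0. 337. 191.]
 [  0.   0.   1.]]
```

Both cameras agree. The cover is at (514, -244) mm with yaw 20.6°, and the tray is at (550, 27.5) mm with yaw -15°. I'll move off toward the cover.

>>> carry_out(deltas=[-0.052,-0.026,0,0,0,0.17,-0.104,-0.052,0,0,0,0.34,-0.156,-0.078,0,0,0,0.51,-0.208,-0.104,0,0,0,0.68,-0.26,-0.13,0,0,0,0.85], grip=50)

```text
time: 1.02
eef_pos: [0.4526, 0.3993, 0.2316]
tcp_rot: [0.587, 0.809, 0.0, 0.0]
contact_force: [1.0, 0.7, 0.2]
opening: 0.498
finger_force: 0.0
```

```bash
cat >> h.py <<'E'
def to(x,y,z,deg):
    s=ctrl.get_state(); A=R.from_quat(s["tcp_rot"]); c,n=np.cos(np.radians(deg)),np.sin(np.radians(deg))
    B=R.from_matrix([[c,n,0],[n,-c,0],[0,0,-1]])
    print("t",s["time"],"pos",np.round(s["eef_pos"],4),"d",A.inv().apply(np.array([x,y,z])-s["eef_pos"]).round(4),"rot",(A.inv()*B).as_rotvec().round(4),"F",np.round(s["contact_force"],1),"op",s["opening"])
E
python3 -c "
from h import *
to(.53,.1,.2,65)
to(.514,-.244,.15,20.6)"
```

```text
t 1.025 pos [0.4526 0.3993 0.2316] d [-0.3086 -0.0193  0.0315] rot [ 6.000e-04 -5.000e-04  7.518e-01] F [1.  0.7 0.2] op 0.49792986800187494
t 1.025 pos [0.4526 0.3993 0.2316] d [-0.6306 -0.1413  0.0814] rot [ 4.0000e-04 -7.0000e-04  1.5267e+00] F [1.  0.7 0.2] op 0.49792986800187494
```

>>> carry_out(deltas=[-0.06,-0.004,0,0,0,0.15,-0.12,-0.008,0,0,0,0.3,-0.18,-0.012,0,0,0,0.45,-0.24,-0.016,0,0,0,0.6,-0.3,-0.02,0,0,0,0.75])

```text
time: 1.65
eef_pos: [0.5276, 0.108, 0.2317]
tcp_rot: [0.843, 0.538, 0.0, 0.0]
contact_force: [1.0, -0.3, -0.3]
opening: 0.501
finger_force: 0.0
```

```bash
python3 -c "
from h import *
to(.514,-.244,.2,20.6)"
```

```text
t 1.65 pos [0.5276 0.108  0.2317] d [-0.3251  0.1356  0.0317] rot [ 7.000e-04 -9.000e-04  7.774e-01] F [ 1.  -0.3 -0.3] op 0.5014431087791685
```

>>> carry_out(deltas=[-0.055,0.023,0,0,0,0.15,-0.11,0.046,0,0,0,0.3,-0.165,0.069,0,0,0,0.45,-0.22,0.092,0,0,0,0.6,-0.275,0.115,0.02,0,0,0.777])

```text
time: 2.28
eef_pos: [0.5184, -0.1904, 0.2137]
tcp_rot: [0.984, 0.179, 0.002, 0.002]
contact_force: [0.5, 1.4, -0.3]
opening: 0.499
finger_force: 0.0
```

Run:
```python
from h import *
im,P=cloud("wrist"); cv2.imwrite("pics/c.png",im[:,:,::-1])
hsv=cv2.cvtColor(im,cv2.COLOR_RGB2HSV); z=P[...,2]; near=np.hypot(P[...,0]-.514,P[...,1]+.244)<.1
for n,m in [("plate",near&(z<.015)&(hsv[...,1]<70)&(hsv[...,2]>110)),("handle",near&(z>.034)&(z<.05))]:
    if m.sum()>50:
        r=cv2.minAreaRect(P[m][:,:2].astype(np.float32)*1000);print(n,m.sum(),r,np.median(z[m]))
to(.514,-.244,.06,20.6)
to(.514,-.244,.010,20.6)
```

```text
plate 5396 ((509.97869873046875, -249.56072998046875), (132.1136016845703, 81.05814361572266), 18.9617977142334) 0.006196341399286709
handle 805 ((512.4822998046875, -243.0760498046875), (49.97275924682617, 16.303138732910156), 20.383045196533203) 0.03990240896674785
t 2.325 pos [ 0.5161 -0.196   0.2095] d [-0.018   0.0438  0.1497] rot [ 0.0039  0.0029 -0.0096] F [-0.5 -5.2 -1.8] op 0.49600590458291
t 2.325 pos [ 0.5161 -0.196   0.2095] d [-0.0178  0.0436  0.1997] rot [ 0.0039  0.0029 -0.0096] F [-0.5 -5.2 -1.8] op 0.49600590458291
```

View pics/c.png

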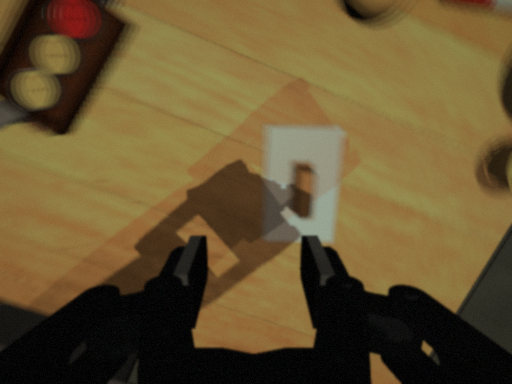

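The wrist view is motion-blurred, with the cover at (303,183) and the handle at (303,190). It agrees with the fixed cameras. I'll move above it and settle.

>>> carry_out(deltas=[-0.009,0.022,0.04,0,0,-0.005,-0.018,0.043,0.08,0.0039,0.0029,-0.0096,-0.018,0.043,0.11,0.0039,0.0029,-0.0096,-0.018,0.043,0.11,0.0039,0.0029,-0.0096,-0.018,0.043,0.11,0.0039,0.0029,-0.0096])

```text
time: 2.95
eef_pos: [0.5168, -0.2346, 0.1029]
tcp_rot: [0.982, 0.186, 0.002, -0.001]
contact_force: [-0.6, -0.3, 0.3]
opening: 0.497
finger_force: 0.0
```

Run:
```python
from h import *
im,P=cloud("wrist")
z=P[...,2]; near=np.hypot(P[...,0]-.514,P[...,1]+.244)<.04
m=near&(z>.034)&(z<.05)
if m.sum()>50: print(m.sum(),cv2.minAreaRect(P[m][:,:2].astype(np.float32)*1000),np.median(z[m]))
to(.5135,-.2435,.010,20.6)
```

```text
1741 ((512.8621826171875, -242.96144104003906), (49.722930908203125, 16.016834259033203), 20.147371292114258) 0.040001489806741564
t 3.0 pos [ 0.5172 -0.2348  0.1035] d [-0.0071  0.0069  0.0934] rot [-0.0011 -0.0048  0.0154] F [-0.2  0.5  0.6] op 0.49912084877785623
```

>>> carry_out(deltas=[-0.007,0.007,0.03,-0.001,-0.005,0.015,-0.007,0.007,0.06,-0.001,-0.005,0.015,-0.007,0.007,0.08,-0.001,-0.005,0.015,-0.007,0.007,0.092,-0.001,-0.005,0.015,-0.007,0.007,0.092,-0.001,-0.005,0.015])

```text
time: 3.62
eef_pos: [0.5122, -0.2427, 0.0092]
tcp_rot: [0.984, 0.179, -0.002, -0.001]
contact_force: [0.9, -0.6, 0.6]
opening: 0.498
finger_force: 0.0
```

>>> carry_out(deltas=[0,0,0,0,0,0,0,0,0,0,0,0,0,0,0,0,0,0,0,0,0,0,0,0,0,0,0,0,0,0], grip=0, grip_force=80)

```text
time: 4.25
eef_pos: [0.5132, -0.2437, 0.0108]
tcp_rot: [0.984, 0.179, -0.0, -0.0]
contact_force: [1.2, 0.0, 5.1]
opening: 0.176
finger_force: 80.7
```

```bash
python3 -c "
from h import *
to(.513,-.243,.13,20.4);print(ctrl.get_state()['finger_force'])"
```

```text
t 4.25 pos [ 0.5132 -0.2437  0.0108] d [-0.     -0.0008 -0.1192] rot [-0.0006  0.0006  0.0034] F [1.2 0.  5.1] op 0.17558592166579726
80.68700909614563
```

>>> carry_out(deltas=[0,0,-0.02,0,0,0,0,0,-0.06,0,0,0,0,0,-0.11,0,0,0,0,0,-0.15,0,0,0,0,0,-0.15,0,0,0])

```text
time: 4.88
eef_pos: [0.5146, -0.2446, 0.1644]
tcp_rot: [0.984, 0.179, 0.002, 0.002]
contact_force: [-0.6, -0.0, -0.7]
opening: 0.173
finger_force: 79.7
```

```bash
python3 -c "
from h import *
to(.55,.0275,.14,-15);print(ctrl.get_state()['finger_force'])"
```

```text
t 4.875 pos [ 0.5146 -0.2446  0.1644] d [ 0.1288 -0.2424  0.0237] rot [ 0.0034 -0.004   0.6213] F [-0.6 -0.  -0.7] op 0.17334216538131508
79.71971869468689
```

>>> carry_out(deltas=[0.02,-0.04,0,0,0,0.1,0.048,-0.09,0,0,0,0.25,0.075,-0.14,0,0,0,0.4,0.102,-0.19,0,0,0,0.55,0.121,-0.227,0.01,0,0,0.62])

```text
time: 5.5
eef_pos: [0.5452, 0.0142, 0.1487]
tcp_rot: [0.991, -0.131, -0.002, -0.001]
contact_force: [0.9, 0.3, -1.5]
opening: 0.169
finger_force: 79.6
```

>>> carry_out(deltas=[0,0,0,0,0,0,0,0,0,0,0,0,0,0,0,0,0,0])

```text
time: 5.88
eef_pos: [0.5458, 0.0106, 0.1496]
tcp_rot: [0.991, -0.131, -0.002, -0.001]
contact_force: [0.1, -1.2, -1.8]
opening: 0.174
finger_force: 79.6
```

```bash
cat > look.py <<'E'
from h import *
import sys
tag=sys.argv[1]; ims=[]
s=ctrl.get_state(); A=R.from_quat(s["tcp_rot"]).as_matrix(); p=np.array(s["eef_pos"])
for c in ["scene","side","wrist"]:
    im,P=cloud(c); ims.append(im); hsv=cv2.cvtColor(im,cv2.COLOR_RGB2HSV)
    L=(P-p)@A   # tool coords
    m=(np.abs(L[...,0])<.1)&(np.abs(L[...,1])<.08)&(np.abs(L[...,2])<.015)&(hsv[...,1]<70)&(hsv[...,2]>110)
    if m.sum()>100:
        q=P[m]; r=cv2.minAreaRect(q[:,:2].astype(np.float32)*1000)
        t=(L[...,2]<.0075)&m; 
        print(c,"plate",m.sum(),np.round(np.r_[r[0],r[1],r[2]],1),"z pct",np.percentile(q[:,2],[5,50,95]).round(4))
        a=np.c_[L[m][:,:2],np.ones(m.sum())]; f=np.linalg.lstsq(a,L[m][:,2],rcond=None)[0]; print("  tilt",f.round(4))
    z=P[...,2]; nr=np.hypot(P[...,0]-.55,P[...,1]-.0275)<.095
    for n,lo,hi in[("rim",.024,.034),("hooks",.040,.07)]:
        m=nr&(z>lo)&(z<hi)&(z<p[2]-.02)
        if m.sum()>60: print(c,n,m.sum(),np.round(np.hstack(cv2.minAreaRect(P[m][:,:2].astype(np.float32)*1000)),1))
cv2.imwrite("pics/%s.png"%tag,cv2.resize(np.hstack([ims[0][80:300,120:400],ims[1][100:320,160:440],ims[2][::2,::2][:,:][0:192].repeat(1,0) if 0 else cv2.resize(ims[2],(293,220))])[:,:,::-1],(800,206)))
to(.55,.0275,.10,-15)
E
python3 look.py d
```

```text
scene rim 484 [549.3  26.1  83.8 138.5  76.1]
scene hooks 155 [549.2  26.2  27.7 151.9  75.3]
side plate 620 [548.7  11.2  83.6 125.5  74.9] z pct [0.1437 0.1452 0.1465]
  tilt [0.0006 0.0033 0.0043]
side rim 354 [550.5  28.7  84.1 137.9  76.2]
side hooks 105 [549.7  28.   24.8 152.   74.6]
wrist plate 18952 [578.4   1.9  79.4  61.1  74.9] z pct [0.1442 0.1452 0.1463]
  tilt [-0.0001 -0.0004  0.0042]
wrist rim 276 [609.9  11.3  78.8   2.3  74.9]
wrist hooks 724 [615.8   9.8  23.9  13.2  74.6]
t 6.025 pos [0.5461 0.0108 0.1499] d [-0.0004 -0.0171  0.0499] rot [-0.0011  0.0032 -0.0003] F [ 0.7  0.5 -1.8] op 0.1761077347223806
```

View pics/d.png

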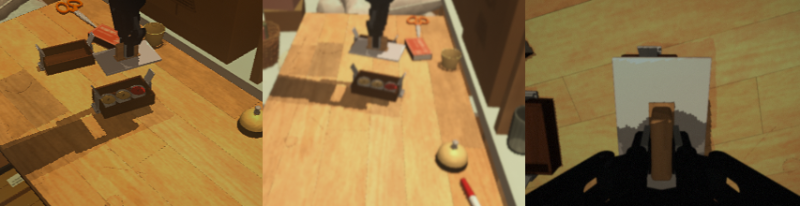

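The panels show the cover gripped level above the tester tray, the empty tray off to the left, and the wrist view with the plate aligned with the far hook. The plate needs to go -17 mm along tool y and then down.

>>> carry_out(deltas=[0,-0.009,0,0,0.002,0,0,-0.0173,0,0,0.002,0,0,-0.0173,0.025,0,0.002,0,0,-0.0173,0.05,0,0.002,0,0,-0.0173,0.05,0,0.002,0])

```text
time: 6.65
eef_pos: [0.5485, 0.0294, 0.0976]
tcp_rot: [0.992, -0.13, -0.003, -0.001]
contact_force: [0.0, 0.4, -0.9]
opening: 0.175
finger_force: 79.6
```

>>> carry_out(deltas=[0,0,0,0,0,0,0,0,0,0,0,0])

```text
time: 6.9
eef_pos: [0.5514, 0.0286, 0.1014]
tcp_rot: [0.992, -0.13, 0.001, -0.001]
contact_force: [0.9, 0.2, -1.5]
opening: 0.172
finger_force: 79.6
```

```bash
python3 look.py e; python3 -c "
from h import *
to(.5495,.027,.0407,-15)"
```

```text
scene rim 352 [548.7  22.7  82.6 139.3  71.3]
scene hooks 116 [549.5  26.2  25.2 151.1  74.9]
side plate 590 [553.3  28.1  81.7 127.1  75.5] z pct [0.095  0.0966 0.0981]
  tilt [-0.0002  0.0022  0.0048]
side rim 363 [550.5  27.5  83.1 137.8  75.7]
side hooks 98 [549.7  27.6  23.7 151.3  74.8]
wrist plate 19119 [583.3  19.9  79.4  61.5  75.1] z pct [0.0955 0.0966 0.0976]
  tilt [ 0.0009 -0.0004  0.0048]
wrist rim 81 [6.111e+02 1.130e+01 7.640e+01 1.000e-01 7.500e+01]
wrist hooks 955 [616.8   9.6  24.   10.3  75. ]
t 7.05 pos [0.5509 0.0286 0.1008] d [-0.0006  0.0013  0.0008] rot [-0.0013 -0.0003  0.0012] F [-0.5 -0.8 -1.6] op 0.17670493477630467
t 7.05 pos [0.5509 0.0286 0.1008] d [-0.001   0.0019  0.0601] rot [-0.0013 -0.0003  0.0012] F [-0.5 -0.8 -1.6] op 0.17670493477630467
```

View pics/e.png

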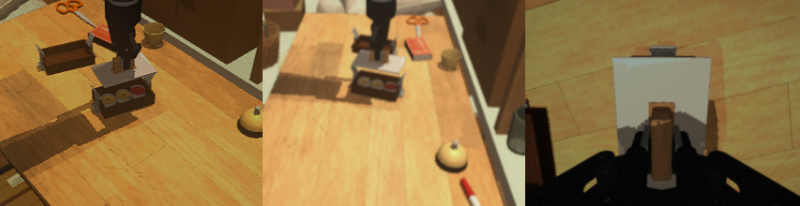

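The side and wrist views agree: yaw and x are aligned, and the plate is 1.3 mm off along y. I'll correct that while descending.

>>> carry_out(deltas=[0,0.0013,0.01,0,0,0,0,0.0013,0.02,0,0,0,0,0.0013,0.03,0,0,0,0,0.0013,0.036,0,0,0,0,0.0013,0.036,0,0,0])

```text
time: 7.68
eef_pos: [0.5494, 0.0275, 0.0629]
tcp_rot: [0.992, -0.13, -0.001, -0.001]
contact_force: [0.4, -0.2, -0.8]
opening: 0.173
finger_force: 79.6
```

```bash
python3 look.py f; python3 -c "
from h import *
to(.5495,.027,.0402,-15)"
```

```text
scene rim 266 [547.2  25.3  82.7 134.9  73.1]
side plate 624 [547.2  23.   77.9 142.5  77.9] z pct [0.0565 0.0589 0.0607]
  tilt [0.0023 0.0076 0.0041]
side rim 204 [548.8  17.3  79.4 138.1  83. ]
wrist plate 19309 [587.2  17.2  79.5  71.4  75.1] z pct [0.0582 0.0593 0.0603]
  tilt [-0.0158  0.0008  0.0041]
t 7.825 pos [0.5501 0.0275 0.0641] d [-0.0002 -0.0001 -0.0359] rot [-0.0012  0.0011  0.0013] F [ 0.2  0.1 -1.2] op 0.172315504686856
t 7.825 pos [0.5501 0.0275 0.0641] d [-0.0005  0.0006  0.0239] rot [-0.0012  0.0011  0.0013] F [ 0.2  0.1 -1.2] op 0.172315504686856
```

>>> carry_out(deltas=[0,0,0.005,0,0,0,0,0,0.009,0,0,0,0,0,0.012,0,0,0,0,0,0.015,0,0,0,0,0,0.018,0,0,0])

```text
time: 8.45
eef_pos: [0.5499, 0.0275, 0.0457]
tcp_rot: [0.992, -0.13, -0.001, -0.001]
contact_force: [-0.6, 0.5, 1.5]
opening: 0.172
finger_force: 79.9
```

>>> carry_out(deltas=[0,0,0.003,0,0,0,0,0,0.005,0,0,0,0,0,0.006,0,0,0,0,0,0.006,0,0,0])

```text
time: 8.95
eef_pos: [0.5493, 0.0275, 0.0408]
tcp_rot: [0.992, -0.13, -0.002, -0.0]
contact_force: [-6.6, 0.2, 9.4]
opening: 0.171
finger_force: 81.5
```

```bash
python3 look.py g; python3 -c "
from h import *
to(.5495,.027,.0402,-15)"
```

```text
side plate 598 [549.3  25.9  78.9 134.1  74.4] z pct [0.0334 0.0362 0.0382]
  tilt [-0.0092  0.018   0.0043]
wrist plate 18115 [581.1  18.9  79.5  62.4  74.7] z pct [0.0353 0.0363 0.0373]
  tilt [-0.0034 -0.0007  0.0045]
t 9.1 pos [0.5493 0.0276 0.0408] d [ 0.0005 -0.0002 -0.0592] rot [-0.0004  0.004   0.0015] F [-6.1  0.2  9.6] op 0.17018640344230038
t 9.1 pos [0.5493 0.0276 0.0408] d [0.0004 0.0005 0.0006] rot [-0.0004  0.004   0.0015] F [-6.1  0.2  9.6] op 0.17018640344230038
```

View pics/g.png

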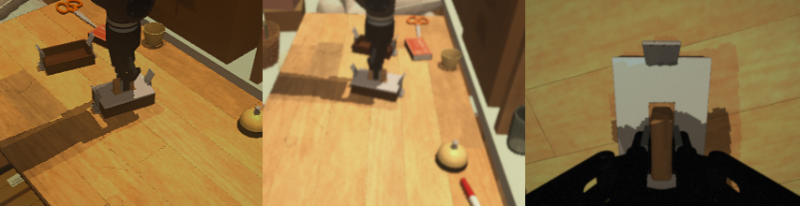

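The wrist view shows the plate at rim height with the far hook at (662,52) over its edge. There is still 9.6 N upward on the tool, so I'll press a little more to be sure.

>>> carry_out(deltas=[0,0,0.002,0,0,0,0,0,0.003,0,0,0,0,0,0.003,0,0,0])

```text
time: 9.48
eef_pos: [0.5493, 0.0275, 0.0407]
tcp_rot: [0.992, -0.13, -0.003, -0.0]
contact_force: [-15.2, 0.9, 27.3]
opening: 0.175
finger_force: 83.9
```

Run:
```python
from h import *
for c in ["scene","side","wrist"]:
    im,P=cloud(c); D=P-[.5495,.027,0]; a=D[...,0]*.9659-D[...,1]*.2588; b=D[...,0]*.2588+D[...,1]*.9659; z=P[...,2]
    for sgn in(1,-1):
        for lo,hi in [(.040,.046),(.046,.052),(.052,.058),(.058,.063),(.063,.072)]:
            m=(sgn*a>.05)&(sgn*a<.1)&(abs(b)<.014)&(z>lo)&(z<hi)
            if m.sum()>3: print(c,sgn,lo,m.sum(),"a",np.percentile(a[m],[10,50,90]).round(4))
    m=(abs(a)<.055)&(abs(b)>.02)&(abs(b)<.038)&(z>.025)&(z<.045)
    if m.sum()>50: print(c,"plane",np.linalg.lstsq(np.c_[a[m],b[m],np.ones(m.sum())],z[m],rcond=None)[0].round(4))
to(.5495,.027,.0402,-15)
```

```text
scene 1 0.04 22 a [0.0596 0.0616 0.0668]
scene 1 0.046 24 a [0.0623 0.0642 0.0662]
scene 1 0.052 24 a [0.0659 0.0679 0.0697]
scene 1 0.058 18 a [0.0694 0.0709 0.0733]
scene 1 0.063 22 a [0.0719 0.0739 0.0754]
scene -1 0.04 15 a [-0.0686 -0.0652 -0.0601]
scene -1 0.046 7 a [-0.067  -0.0633 -0.0625]
scene -1 0.052 7 a [-0.0675 -0.067  -0.0648]
scene -1 0.063 14 a [-0.0751 -0.0736 -0.0714]
scene plane [0.0021 0.0097 0.0354]
side 1 0.04 15 a [0.0607 0.0661 0.0688]
side 1 0.046 5 a [0.0627 0.0635 0.0653]
side 1 0.052 5 a [0.0658 0.0664 0.0676]
side 1 0.063 12 a [0.0713 0.0741 0.0753]
side -1 0.04 13 a [-0.0667 -0.0609 -0.0594]
side -1 0.046 14 a [-0.0653 -0.0637 -0.0614]
side -1 0.052 12 a [-0.0682 -0.0667 -0.0651]
side -1 0.058 15 a [-0.0721 -0.0705 -0.0683]
side -1 0.063 13 a [-0.0753 -0.0731 -0.0717]
side plane [0.0039 0.0458 0.0355]
wrist 1 0.04 301 a [0.0587 0.0596 0.0605]
wrist 1 0.046 474 a [0.061  0.0623 0.0636]
wrist 1 0.052 551 a [0.0644 0.0656 0.067 ]
wrist 1 0.058 541 a [0.0674 0.0688 0.0698]
wrist 1 0.063 1122 a [0.0705 0.0727 0.0746]
wrist plane [-0.0003 -0.0002  0.0363]
t 9.625 pos [0.5493 0.0275 0.0407] d [0.0004 0.0005 0.0005] rot [0.0002 0.006  0.0019] F [-15.4   0.6  26.1] op 0.16904630975412813
```

The plate is flat at 36.3 mm on top, it didn't move under 27 N, and both hooks are upright, so it is seated. I'll unload, release and retreat.

>>> carry_out(deltas=[0,0,-0.003,0,0,0,0,0,-0.0045,0,0,0,0,0,-0.0045,0,0,0])

```text
time: 10.0
eef_pos: [0.5495, 0.0275, 0.0408]
tcp_rot: [0.992, -0.13, -0.001, -0.001]
contact_force: [-1.4, 0.5, 1.2]
opening: 0.169
finger_force: 80.1
```

>>> carry_out(deltas=[0,0,0,0,0,0,0,0,0,0,0,0,0,0,0,0,0,0,0,0,0,0,0,0,0,0,0,0,0,0], grip=55)

```text
time: 10.62
eef_pos: [0.5499, 0.0275, 0.0413]
tcp_rot: [0.992, -0.13, -0.001, -0.001]
contact_force: [0.5, 0.2, -0.1]
opening: 0.55
finger_force: 0.0
```

>>> carry_out(deltas=[0,0,-0.02,0,0,0,0,0,-0.05,0,0,0,0,0,-0.09,0,0,0,0,0,-0.13,0,0,0,0,0,-0.13,0,0,0])

```text
time: 11.25
eef_pos: [0.5527, 0.027, 0.1759]
tcp_rot: [0.992, -0.13, 0.004, -0.001]
contact_force: [-0.5, 0.2, 0.3]
opening: 0.547
finger_force: 0.0
```

Run:
```python
from h import *
ims=[]
for c in ["scene","side","wrist"]:
    im,P=cloud(c); ims.append(im); D=P-[.5495,.027,0]; a=D[...,0]*.9659-D[...,1]*.2588; b=D[...,0]*.2588+D[...,1]*.9659; z=P[...,2]
    for sgn in(1,-1):
        m=(sgn*a>.05)&(sgn*a<.1)&(abs(b)<.014)&(z>.063)&(z<.072)
        if m.sum()>3: print(c,sgn,"a",np.percentile(a[m],[10,50,90]).round(4))
    hsv=cv2.cvtColor(im,cv2.COLOR_RGB2HSV)
    m=(abs(a)<.075)&(abs(b)<.05)&(z>.033)&(z<.039)&(hsv[...,1]<90)
    if m.sum()>50: print(c,"plane",np.linalg.lstsq(np.c_[a[m],b[m],np.ones(m.sum())],z[m],rcond=None)[0].round(4),"a",np.percentile(a[m],[0.5,99.5]).round(4),"b",np.percentile(b[m],[.5,99.5]).round(4))
cv2.imwrite("pics/z.png",np.hstack([cv2.resize(i,(400,300)) for i in (ims[0][120:240,170:330],ims[2])])[:,:,::-1])
to(.55,.027,.1,-15)
```

```text
scene 1 a [0.0722 0.0745 0.0758]
scene -1 a [-0.0749 -0.0738 -0.0723]
scene plane [-0.0021 -0.0024  0.0356] a [-0.0568  0.0648] b [-0.0396  0.0399]
side 1 a [0.0713 0.0744 0.0757]
side -1 a [-0.0756 -0.0737 -0.0717]
side plane [0.0007 0.0067 0.0363] a [-0.0625  0.0671] b [-0.0402  0.0405]
wrist 1 a [0.0704 0.0724 0.0744]
wrist -1 a [-0.0759 -0.0743 -0.0724]
wrist plane [-0.001   0.0003  0.0362] a [-0.0639  0.0635] b [-0.0388  0.0398]
t 11.4 pos [0.5493 0.0274 0.1701] d [0.0011 0.0003 0.0701] rot [-0.0009  0.0034  0.0012] F [1.  0.1 0.2] op 0.5475499520248873
```

View pics/z.png

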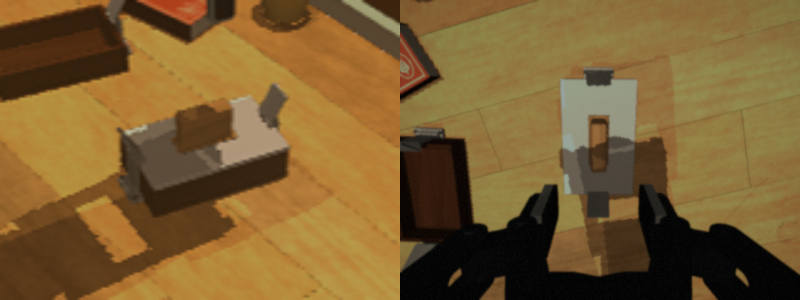

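The cover lies flat and square on the tester tray, with both hooks over its ends (wrist view at (598,76) and (598,203)), and the gripper is clear of it.

```bash
python3 -c "
from plant import ctrl
print(ctrl.sign_off())"
```

```text
the job is handed in; nothing more can be done
None
```

The dust cover is on the tester tray, flat on the rim with both hooks clicked over it. I let go, backed the arm clear, and handed the job in at about 11.4 s.

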